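# Pack the baker's carry box

### The arm

A 7-joint arm with a two-finger parallel gripper is mounted at the origin on the work surface. World frame = base frame: x ahead of the robot, y to its left, z up, the work surface at z = 0. Lengths are in m, angles in rad, forces in N, time in s.
With the tool pointing down it reaches from about 0.35 to 0.9 m from the base axis. Payload 7.2 kg.
Tool frame: the origin (TCP) lies on the centre line of the jaws, within the pads' length; the fingertips stand 14 mm ahead of it and the grasp point (between the pads) lies 5 mm behind it; x points along the fingers, z is the direction in which the jaws open and shut, and the axes are right-handed (so a half turn about x gives the same grasp; the last joint's range is limited). The gripper opens to 88 mm and grips with 3 to 60 N. Pads are 20 mm wide; open, the fingers measure 115 mm over their backs; the gripper's body (75 mm by 178 mm) begins 61 mm behind the grasp point.
Start: joints at [1.236, 0.411, -0.013, 1.596, 0.006, 1.134, -0.082], TCP at [0.165, -0.603, 0.237] pointing down, gripper open.
Joint ranges: [-2.95, 2.95], [-0.29, 1.99], [-1.47, 1.44], [0.14, 2.54], [-1.03, 4.17], [0.13, 1.85], [-2.86, 2.86]. Speed limits (rad/s): [2.39, 2.39, 3.01, 3.01, 3.14, 3.14, 3.14].

### API

Orientations are given as a unit quaternion [w, x, y, z].
In Python, from cell import manip, viewer, ticket gives the robot as it stands. Calls block until the motion is done:
- manip.reach(position, orientation): joint-space move of the TCP to a pose.
- manip.line_to(position, velocity=0.15, frame=None, until_force=None): straight line of the TCP; frame=None keeps the orientation; velocity is the mean speed in m/s. With until_force (N) it stops when the force on the tool has changed by that much, and returns True; else False.
- manip.goto_joints(angles): joint-space move.
- manip.move_gripper(opening, strength=None): finger opening in m; strength is the grip in N (None keeps the last); returns when the fingers have stopped.
- manip.hold(seconds).
- manip.inverse_kinematics(position, orientation): joint angles nearest the present ones, or None.
- manip.state(): the state.
- viewer.capture(name): name is "scene" or "side" or "wrist"; returns a dict with "color" (400x640x3 uint8, red, green, blue), "camera_matrix" (3x3 intrinsics, pixels), "distortion" ([k1, k2, p1, p2, k3] as OpenCV has them; the pictures are not rectified), "R" (3x3) and "t" (3): a world point X has camera coordinates R X + t. Camera axes: x right, y down, z forward; pixel columns grow to the right and rows downward; lengths in m; the calibration is good to about 2 mm. A picture is of the moment at which its call begins. There is no depth.
A pose or a line that the arm cannot do raises manip.IKError and nothing moves.
- ticket.job_done(): hands the job in, once; it reports no verdict.
The state is a dict: "time_s": time; "joint_positions": joint angles; "joint_vel": joint speeds; "tau": joint torques, N m; "ee_pos": TCP position; "eef_rot": TCP orientation; "force": force on the tool from outside, world axes, zero at the start; "wrist_torque": the same for the moment, N m; "finger_gap": finger opening in m.
Only numpy, scipy, OpenCV 4.12 (cv2) and the standard library are available. Lean on these libraries where they do the work, as an engineer would, in place of code of your own. Each camera call takes 0.05 s, during which the arm holds its last target.

### The job

Baking is over: pack the bench kit into the plywood carry box. Nest all the china bowls, upside down as they are so that no flour gets in, into one straight stack standing in the box's small compartment, setting each down without dropping it, and drop all the dough cutters into the large compartment. A bowl may get knocked aside while you work, so check the stack before you finish; leave the rolling pin, the scraper and the orange where they are.

Things in the scene. Friction and masses are not known exactly. Their poses are not given: they have to be found in the camera images.
- bowl0: white china bowl standing mouth-down, all alike, may be absent. 58 mm high, rim 100 mm across, wall 4 mm. On top: its solid round foot, 46 mm across, 14 mm high, to grip by; the side flares from 60 mm under it to the rim. Origin: centre of the rim plane; z up to the foot's end at 58 mm. Nested over another it rests on that one's foot, origin 18 mm higher, about 3 mm side play. 175 to 290 g
- bowl1: white china bowl standing mouth-down, all alike, may be absent. 58 mm high, rim 100 mm across, wall 4 mm. On top: its solid round foot, 46 mm across, 14 mm high, to grip by; the side flares from 60 mm under it to the rim. Origin: centre of the rim plane; z up to the foot's end at 58 mm. Nested over another it rests on that one's foot, origin 18 mm higher, about 3 mm side play. 175 to 290 g
- bowl2: white china bowl standing mouth-down, all alike, may be absent. 58 mm high, rim 100 mm across, wall 4 mm. On top: its solid round foot, 46 mm across, 14 mm high, to grip by; the side flares from 60 mm under it to the rim. Origin: centre of the rim plane; z up to the foot's end at 58 mm. Nested over another it rests on that one's foot, origin 18 mm higher, about 3 mm side play. 175 to 290 g
- bowl3: white china bowl standing mouth-down, all alike, may be absent. 58 mm high, rim 100 mm across, wall 4 mm. On top: its solid round foot, 46 mm across, 14 mm high, to grip by; the side flares from 60 mm under it to the rim. Origin: centre of the rim plane; z up to the foot's end at 58 mm. Nested over another it rests on that one's foot, origin 18 mm higher, about 3 mm side play. 175 to 290 g
- cutter0: round steel dough cutter, all alike, may be absent. Open ring 66 mm across, wall 2 mm, 32 mm high; two straps rise from it to a wooden grip bar 66 mm long, 14 mm wide, 14 mm high. Origin: centre of the ring's lower edge; z up; the bar lies along x, its centre 62 mm above the origin. 70 to 120 g
- cutter1: round steel dough cutter, all alike, may be absent. Open ring 66 mm across, wall 2 mm, 32 mm high; two straps rise from it to a wooden grip bar 66 mm long, 14 mm wide, 14 mm high. Origin: centre of the ring's lower edge; z up; the bar lies along x, its centre 62 mm above the origin. 70 to 120 g
- cutter2: round steel dough cutter, all alike, may be absent. Open ring 66 mm across, wall 2 mm, 32 mm high; two straps rise from it to a wooden grip bar 66 mm long, 14 mm wide, 14 mm high. Origin: centre of the ring's lower edge; z up; the bar lies along x, its centre 62 mm above the origin. 70 to 120 g
- cutter3: round steel dough cutter, all alike, may be absent. Open ring 66 mm across, wall 2 mm, 32 mm high; two straps rise from it to a wooden grip bar 66 mm long, 14 mm wide, 14 mm high. Origin: centre of the ring's lower edge; z up; the bar lies along x, its centre 62 mm above the origin. 70 to 120 g
- box: low plywood carry box, fixed to the bench, 310 x 180 mm, walls 10 mm thick and 50 mm high, open on top, with one divider as high as the walls making two compartments of unequal size. Origin: centre of its underside; x runs along its length from the small to the large compartment, y across it, z up
- box_small (a point): centre of the floor of the box's small compartment (130 mm along the box's x, 160 mm along its y); floor 8 mm above the bench; axes as the box's
- box_large (a point): centre of the floor of the box's large compartment (150 mm along the box's x, 160 mm along its y); floor 8 mm above the bench; axes as the box's
- rolling_pin: wooden rolling pin, 54 mm thick and 360 mm long along its y, lying on the bench; origin under its middle; to be left alone
- scraper: dough scraper with a yellow handle, 150 mm long along its y and 95 mm wide, lying flat; origin under the handle's inner edge; to be left alone
- orange_half: half an orange, cut side down on a dark board, 75 mm across and 37 mm high; origin at the centre of its cut face; to be left alone

How it is judged:
At the end, for the whole second after the job is handed in: All bowls in the small compartment, mouth-down (within 7 degrees), nested: axes within 12 mm, heights 18 mm apart (within 6 mm). All cutters inside the large compartment, any way up, origin less than 70 mm above its floor. Everything released and at rest (angle between each of bowl0, bowl1, bowl2, bowl3's own z axis and vertical below 0.12 rad and x of bowl0 in the frame of box_small between -0.024 and 0.024 m and y of bowl0 in the frame of box_small between -0.039 and 0.039 m and (z of bowl0 in the frame of box_small between -0.006 and 0.006 m or z of bowl0 in the frame of box_small between 0.012 and 0.024 m or z of bowl0 in the frame of box_small between 0.03 and 0.042 m or z of bowl0 in the frame of box_small between 0.048 and 0.06 m) and linear speed of each of bowl0, bowl1, bowl2, bowl3, cutter0, cutter1, cutter2, cutter3 below 0.03 m/s and x of bowl1 in the frame of box_small between -0.024 and 0.024 m and y of bowl1 in the frame of box_small between -0.039 and 0.039 m and (z of bowl1 in the frame of box_small between -0.006 and 0.006 m or z of bowl1 in the frame of box_small between 0.012 and 0.024 m or z of bowl1 in the frame of box_small between 0.03 and 0.042 m or z of bowl1 in the frame of box_small between 0.048 and 0.06 m) and x of bowl2 in the frame of box_small between -0.024 and 0.024 m and y of bowl2 in the frame of box_small between -0.039 and 0.039 m and (z of bowl2 in the frame of box_small between -0.006 and 0.006 m or z of bowl2 in the frame of box_small between 0.012 and 0.024 m or z of bowl2 in the frame of box_small between 0.03 and 0.042 m or z of bowl2 in the frame of box_small between 0.048 and 0.06 m) and x of bowl3 in the frame of box_small between -0.024 and 0.024 m and y of bowl3 in the frame of box_small between -0.039 and 0.039 m and (z of bowl3 in the frame of box_small between -0.006 and 0.006 m or z of bowl3 in the frame of box_small between 0.012 and 0.024 m or z of bowl3 in the frame of box_small between 0.03 and 0.042 m or z of bowl3 in the frame of box_small between 0.048 and 0.06 m) and horizontal distance between each of bowl1, bowl2, bowl3 and bowl0 below 0.012 m and horizontal distance between each of bowl2, bowl3 and bowl1 below 0.012 m and horizontal distance between bowl3 and bowl2 below 0.012 m and x of cutter0 in the frame of box_large between -0.075 and 0.075 m and y of cutter0 in the frame of box_large between -0.08 and 0.08 m and z of cutter0 in the frame of box_large between -0.01 and 0.07 m and x of cutter1 in the frame of box_large between -0.075 and 0.075 m and y of cutter1 in the frame of box_large between -0.08 and 0.08 m and z of cutter1 in the frame of box_large between -0.01 and 0.07 m and x of cutter2 in the frame of box_large between -0.075 and 0.075 m and y of cutter2 in the frame of box_large between -0.08 and 0.08 m and z of cutter2 in the frame of box_large between -0.01 and 0.07 m and x of cutter3 in the frame of box_large between -0.075 and 0.075 m and y of cutter3 in the frame of box_large between -0.08 and 0.08 m and z of cutter3 in the frame of box_large between -0.01 and 0.07 m); the robot touches nothing.
It fails at once if the rolling pin is pushed more than 3 cm away (distance of rolling_pin from where it was at the start of the episode above 0.03 m).
It fails at once if the scraper is pushed more than 3 cm away (distance of scraper from where it was at the start of the episode above 0.03 m).
It fails at once if the orange half is pushed more than 3 cm away (distance of orange_half from where it was at the start of the episode above 0.03 m).
It fails at once if a bowl is dropped: it falls freely, out of the fingers, faster than 1.2 m/s (a fall of some 7 cm) ((linear speed of bowl0 above 1.2 m/s and contact force between the fingers and bowl0 below 0.1 N) or (linear speed of bowl1 above 1.2 m/s and contact force between the fingers and bowl1 below 0.1 N) or (linear speed of bowl2 above 1.2 m/s and contact force between the fingers and bowl2 below 0.1 N) or (linear speed of bowl3 above 1.2 m/s and contact force between the fingers and bowl3 below 0.1 N)).
Of bowl0, bowl1, bowl2, bowl3 only 3 to 4 are there at a start; the rules pass over those that are not, and their reading is None.
Of cutter0, cutter1, cutter2, cutter3 only 3 to 4 are there at a start; the rules pass over those that are not, and their reading is None.
At some moment in a run one of bowl0, bowl1, bowl2, bowl3 may be knocked a few centimetres aside while the robot is not near it.
It also fails if it takes over 208 s, if anything falls off the work surface, if the arm or the gripper's body presses on something with over 40 N, if the wrist force passes 120 N, or if a joint passes its speed limit or range.

## Working session

There is one attempt and no reset: what is moved stays moved. The work goes in short steps, each a Python script; the robot and the scene stay as the last script left them, time stands still between calls to the robot, and variables do not carry over. Pictures are saved under pics/ and viewed, and the job is handed in when it is done.

```bash
ls; mkdir -p pics
python3 - <<'E'
from cell import manip, viewer, ticket
import cv2, numpy as np
for n in ["scene","side","wrist"]:
    c=viewer.capture(n); cv2.imwrite(f"pics/{n}0.png",c["color"][:,:,::-1])
    print(n,np.round(c["camera_matrix"],1).tolist(),c["distortion"],np.round(c["R"],3).tolist(),np.round(c["t"],3), np.round(-c["R"].T@c["t"],3))
print(manip.state())
E
```

```text
pics
scene [[365.9, 0.0, 315.2], [0.0, 365.9, 195.3], [0.0, 0.0, 1.0]] [-0.01527706  0.          0.          0.          0.        ] [[0.594, 0.804, 0.015], [0.667, -0.482, -0.568], [-0.45, 0.348, -0.823]] [-0.285 -0.354  1.45 ] [ 1.058 -0.446  0.996]
side [[443.3, 0.0, 331.3], [0.0, 443.3, 200.7], [0.0, 0.0, 1.0]] [-0.00162596  0.          0.          0.          0.        ] [[-0.735, -0.678, -0.02], [-0.486, 0.546, -0.683], [0.474, -0.492, -0.73]] [0.405 0.315 1.225] [-0.13   0.706  1.118]
wrist [[279.4, 0.0, 321.9], [0.0, 279.4, 201.8], [0.0, 0.0, 1.0]] [-0.03286469  0.          0.          0.          0.        ] [[0.263, -0.965, -0.001], [-0.918, -0.251, 0.307], [-0.297, -0.08, -0.952]] [-0.624 -0.038  0.393] [ 0.246 -0.58   0.385]
{'time_s': 0.15, 'joint_positions': array([ 1.23581805,  0.41174251, -0.01272294,  1.59686771,  0.00556348,
        1.13428357, -0.08219597]), 'joint_vel': array([ 8.33208151e-06, -1.66715136e-03,  5.95995591e-04, -3.75737558e-03,
        7.15262505e-04, -1.06447217e-03,  1.61304628e-05]), 'tau': array([ 2.04168362e-03, -5.88334608e+01,  6.42626882e-01, -2.91289204e+01,
       -5.37305942e-02,  1.58696092e-02,  1.32369187e-04]), 'ee_pos': array([ 0.16465063, -0.60252721,  0.23597923]), 'eef_rot': array([ 0.56169345,  0.42931219,  0.56242668, -0.42879801]), 'force': array([-0.80584439,  0.08267408, -0.30863404]), 'wrist_torque': array([0.00109691, 0.03700076, 0.03250726]), 'finger_gap': 0.08776803972801522}
```

View pics/scene0.png

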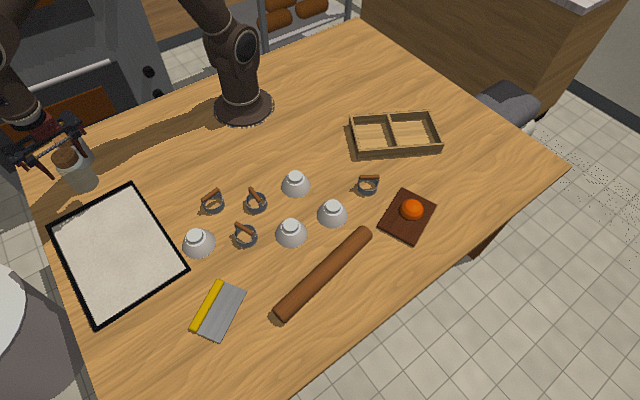

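View pics/side0.png

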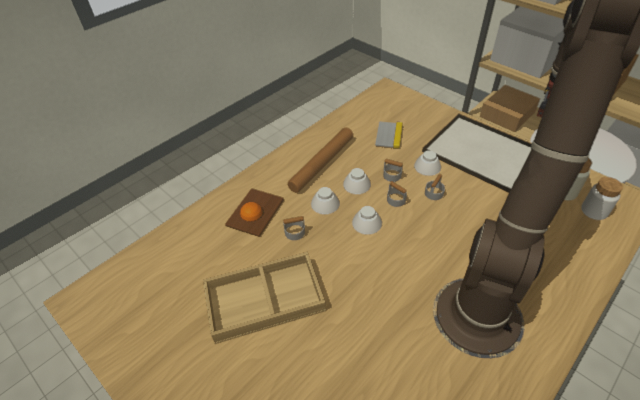

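View pics/wrist0.png

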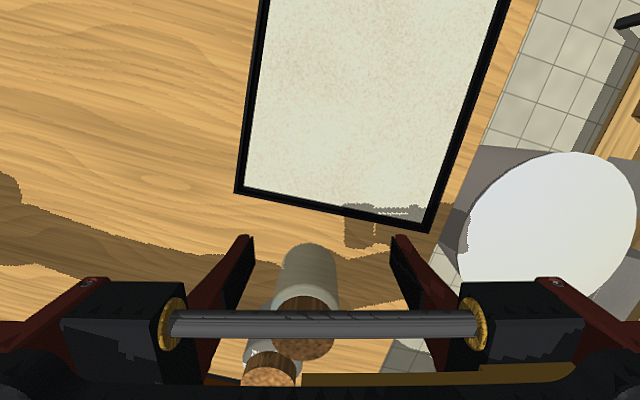

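Four bowls, four cutters. The scene view shows bowls near (198,242), (295,183), (291,232) and (332,212), cutters near (212,202), (256,201), (245,235) and (368,185), and the box near (395,135). I'll enlarge these areas next.

Run:
```python
import cv2
def crop(src,dst,x,y,w,h,s):
    im=cv2.imread(src)[y:y+h,x:x+w]; im=cv2.resize(im,None,fx=s,fy=s,interpolation=cv2.INTER_CUBIC)
    for i in range(0,w,20): 
        cv2.line(im,(i*s,0),(i*s,6),(0,0,255),1); cv2.putText(im,str(x+i),(i*s,16),0,0.35,(0,0,255),1)
    for j in range(0,h,20):
        cv2.line(im,(0,j*s),(6,j*s),(0,0,255),1); cv2.putText(im,str(y+j),(8,j*s+4),0,0.35,(0,0,255),1)
    cv2.imwrite(dst,im)
crop("pics/scene0.png","pics/s_a.png",180,160,180,110,4)
crop("pics/scene0.png","pics/s_b.png",330,100,130,110,5)
crop("pics/side0.png","pics/d_a.png",270,140,190,110,4)
crop("pics/side0.png","pics/d_b.png",195,245,150,110,5)
```

```text
(no output)
```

View pics/s_a.png

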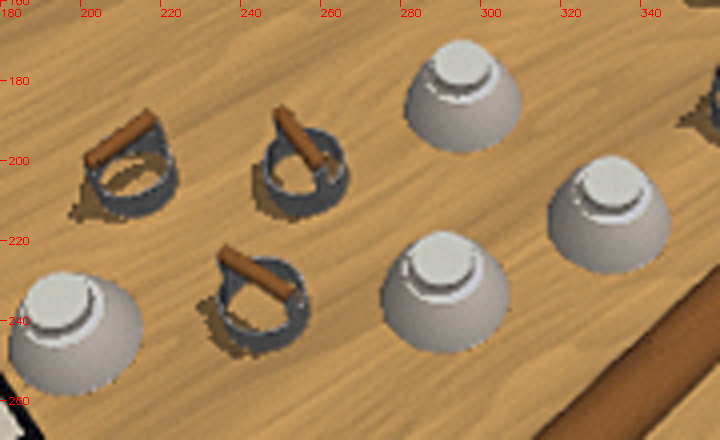

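View pics/s_b.png

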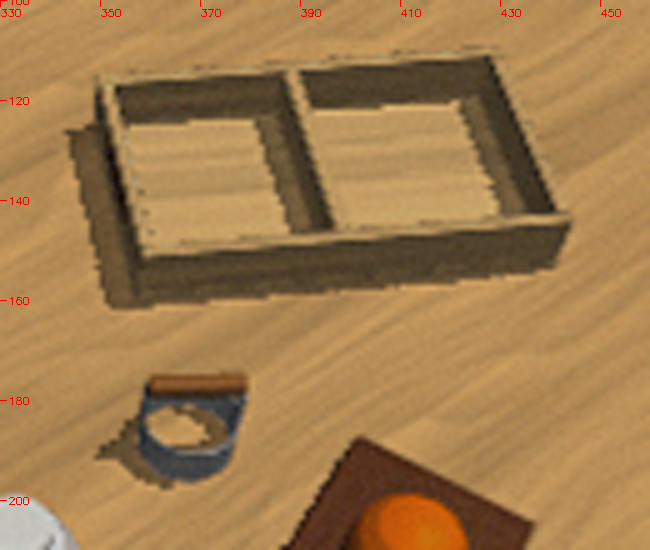

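View pics/d_a.png

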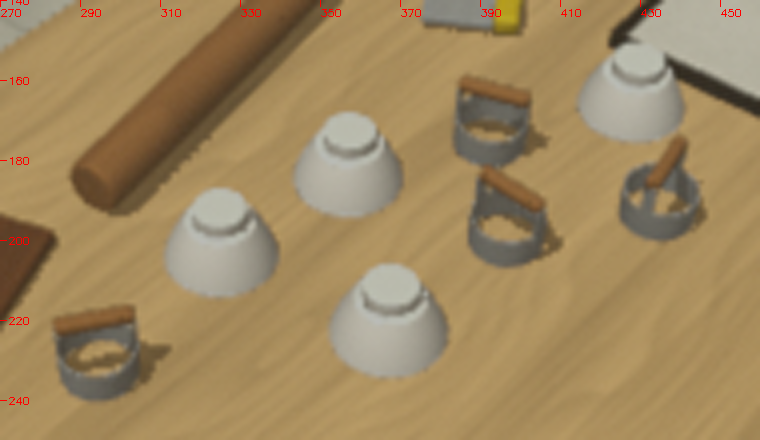

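View pics/d_b.png

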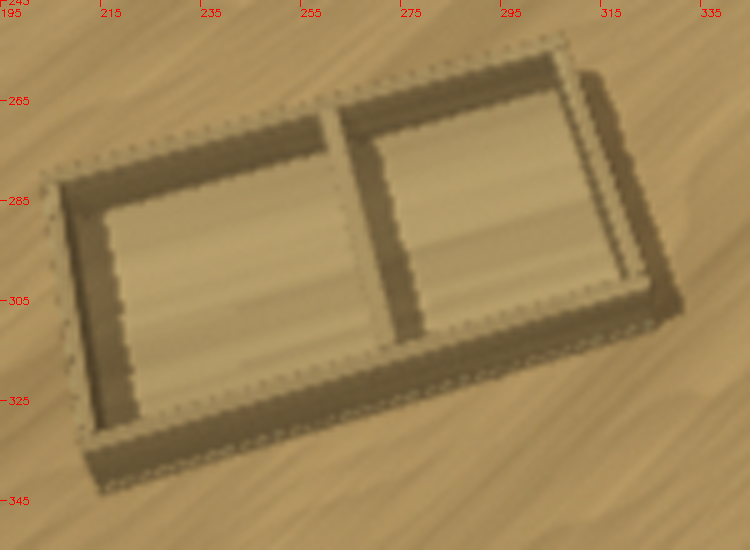

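```bash
cat > h.py <<'E'
from cell import manip, viewer, ticket
import cv2, numpy as np
from scipy.optimize import least_squares
def ray(c,uv):
    p=cv2.undistortPoints(np.array([[uv]],float),np.array(c["camera_matrix"]),np.array(c["distortion"]))[0,0]
    R=np.array(c["R"]);return -R.T@np.array(c["t"]), R.T@np.array([p[0],p[1],1])
def onz(c,uv,z):
    o,d=ray(c,uv); return o+d*(z-o[2])/d[2]
def crop(im,dst,x,y,w,h,s):
    im=cv2.resize(im[y:y+h,x:x+w,::-1],None,fx=s,fy=s,interpolation=cv2.INTER_CUBIC)
    for i in range(0,w,20):
        cv2.line(im,(i*s,0),(i*s,6),(0,0,255),1); cv2.putText(im,str(x+i),(i*s,16),0,0.35,(0,0,255),1)
    for j in range(0,h,20):
        cv2.line(im,(0,j*s),(6,j*s),(0,0,255),1); cv2.putText(im,str(y+j),(8,j*s+4),0,0.35,(0,0,255),1)
    cv2.imwrite(dst,im)
E
python3 - <<'E'
from h import *
S=viewer.capture("scene");D=viewer.capture("side")
np.set_printoptions(precision=4,suppress=True)
for n,c,pts in [("scene",S,[(194.5,235),(290.5,224.5),(295.5,175.8),(333.2,205.2)]),("side",D,[(430,155.8),(357.5,173.2),(367.8,211.8),(325,192.5)])]:
    print(n,*[onz(c,p,.058)[:2] for p in pts])
for n,c,pts in [("scene",S,[((202,200.5),(218.2,189)),((249.5,188),(261.5,201.2)),((235.5,223),(253,234)),((360.4,176.6),(379,176.4))]),
  ("side",D,[((433,185.8),(440.5,175.8)),((391.8,183.5),(405.2,191.2)),((385.5,160.5),(402,164.8)),((284.3,221.2),(303.2,218.2))])]:
    for a,b in pts:
        A=onz(c,a,.064)[:2];B=onz(c,b,.064)[:2]; print(n,(A+B)/2,np.linalg.norm(A-B),np.degrees(np.arctan2(*(A-B)[::-1]))%180)
for n,c,pts in [("scene",S,[(349.4,115),(428,111),(444,143.4),(357,151.6)]),("side",D,[(325.4,301.6),(212.6,333.4),(204,281.6),(308,253)])]:
    P=np.array([onz(c,p,.05)[:2] for p in pts]);print(n,P.tolist(),P.mean(0)); print([np.linalg.norm(P[i]-P[(i+1)%4]) for i in range(4)], np.degrees(np.arctan2(*(P[1]+P[2]-P[0]-P[3])[::-1])))
E
```

```text
scene [ 0.4529 -0.4147] [ 0.5865 -0.1707] [ 0.4461 -0.0555] [ 0.6069 -0.0267]
side [ 0.4427 -0.4067] [ 0.5786 -0.165 ] [ 0.438  -0.0503] [ 0.5991 -0.022 ]
scene [ 0.3565 -0.3134] 0.0611622875646063 99.06894422941386
scene [ 0.4376 -0.2001] 0.06447664589701692 3.746686903465104
scene [ 0.5215 -0.2888] 0.06554752446351066 20.160138016536536
scene [0.5919 0.134 ] 0.06020431201540817 55.00029832441561
side [ 0.3504 -0.3091] 0.05789987561223848 98.00831270255856
side [ 0.4281 -0.1983] 0.05507275163151815 0.5121194552014519
side [ 0.5143 -0.2858] 0.06064379473529228 19.6202336064184
side [0.5867 0.1338] 0.05981424418105132 53.699124540436664
scene [[0.32338444922148313, 0.2724548640502535], [0.47899963850819305, 0.5286973438634572], [0.6275659368113327, 0.45309555540031327], [0.47798574268164185, 0.17872247593705543]] [0.477  0.3582]
[np.float64(0.29979375510100054), np.float64(0.16669605697293333), np.float64(0.3124977139276817), np.float64(0.18079635096139887)] 60.09367864147393
side [[0.3201952226132412, 0.2730259443274167], [0.47366847620587904, 0.5368753479312444], [0.619942631818562, 0.45720050754208863], [0.4704755372106625, 0.18875321848866]] [0.4711 0.364 ]
[np.float64(0.30523850895718524), np.float64(0.16656592926298233), np.float64(0.30725292410433114), np.float64(0.17229644591747728)] 60.35495823936001
```

```bash
cat >> h.py <<'E'
from scipy.spatial.transform import Rotation as Ro
np.set_printoptions(precision=4,suppress=True)
def quat(th):
    x=np.array([0,0,-1.]);z=np.array([np.cos(th),np.sin(th),0]);y=np.cross(z,x)
    q=Ro.from_matrix(np.c_[x,y,z]).as_quat();return np.r_[q[3],q[:3]]
def best(p,th):
    "grasp quaternion of jaw axis th (mod pi), least motion of the joints"
    q0=np.array(manip.state()["joint_positions"]);r=[]
    for t in (th,th+np.pi):
        j=manip.inverse_kinematics(list(p),list(quat(t)))
        if j is not None: r.append((np.abs(np.array(j)-q0).max(),t))
    return quat(min(r)[1])
def st(msg=""):
    s=manip.state();print(msg,"t=%.1f"%s["time_s"],"p",s["ee_pos"],"gap %.4f"%s["finger_gap"],"F",np.round(s["force"],1),flush=True);return s
BOX=np.array([.474,.361]);YAW=np.radians(60.2)
def box(x,y):
    c,s=np.cos(YAW),np.sin(YAW);return BOX+np.array([c*x-s*y,s*x+c*y])
E
python3 - <<'E'
from h import *
s=st()
p=s["ee_pos"]
manip.line_to([p[0],p[1],.28],velocity=.3)
a=np.array([.448,-.411])
q=best([*a,.2],np.radians(30))
manip.reach([*a,.2],list(q)); st("hover")
for n in ["wrist","side","scene"]:
    c=viewer.capture(n); cv2.imwrite(f"pics/{n}1.png",c["color"][:,:,::-1])
    if n=="wrist":
        P=c["R"]@np.array([*a,.058])+c["t"]; print(cv2.projectPoints(np.array([[*a,.058]]),cv2.Rodrigues(c["R"])[0],c["t"],c["camera_matrix"],c["distortion"])[0])
E
```

```text
t=0.2 p [ 0.1647 -0.6027  0.2362] gap 0.0877 F [-0.1  0.1  0.1]
hover t=1.9 p [ 0.4469 -0.4121  0.1997] gap 0.0882 F [-0.4  0.3  0.2]
[[[323.561  194.3181]]]
```

View pics/wrist1.png

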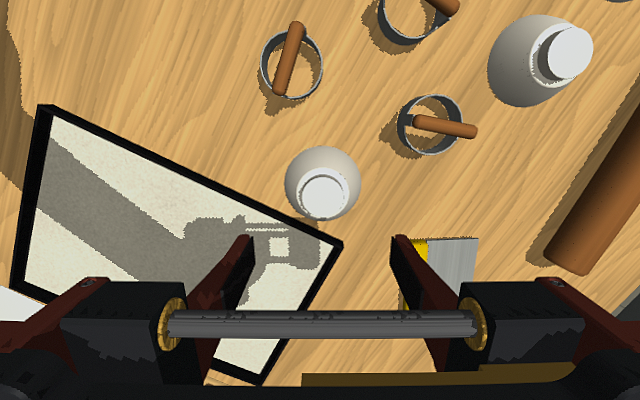

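Run:
```python
from h import *
c=viewer.capture("wrist")
print("a",onz(c,(322,197),.058),"b",onz(c,(567,52),.058))
for A,B in [((417,122),(473,131)),((298,26),(280,91))]:
    P,Q=onz(c,A,.066),onz(c,B,.066);print((P+Q)/2,np.linalg.norm(P-Q),np.degrees(np.arctan2(*(P-Q)[1::-1]))%180)
a=onz(c,(322,197),.058)[:2]
manip.line_to([*a,.062],velocity=.15); st("down")
manip.move_gripper(.03,10); st("sq1")
manip.move_gripper(.088); 
manip.line_to([*a,.10],velocity=.15)
th=np.radians(120); manip.reach([*a,.10],list(best([*a,.1],th)))
manip.line_to([*a,.062],velocity=.1)
manip.move_gripper(.03,10); st("sq2")
manip.move_gripper(.03,40); st("grip")
w=viewer.capture("wrist");cv2.imwrite("pics/wrist2.png",w["color"][:,:,::-1])
```

```text
a [ 0.4483 -0.4147  0.058 ] b [ 0.5804 -0.1705  0.058 ]
[ 0.5165 -0.289   0.066 ] 0.057648420087033095 21.63644957375115
[ 0.3546 -0.3128  0.066 ] 0.057868151230643525 101.29223226900584
down t=3.1 p [ 0.4489 -0.4151  0.063 ] gap 0.0880 F [-0.1  0.8 -0.1]
sq1 t=3.9 p [ 0.4482 -0.4149  0.0621] gap 0.0456 F [-0.2 -0.   0.7]
sq2 t=7.5 p [ 0.4483 -0.4147  0.0621] gap 0.0453 F [-0.5  0.4  1.1]
grip t=7.8 p [ 0.4484 -0.4147  0.0621] gap 0.0448 F [-0.2  1.2  1.3]
```

View pics/wrist2.png

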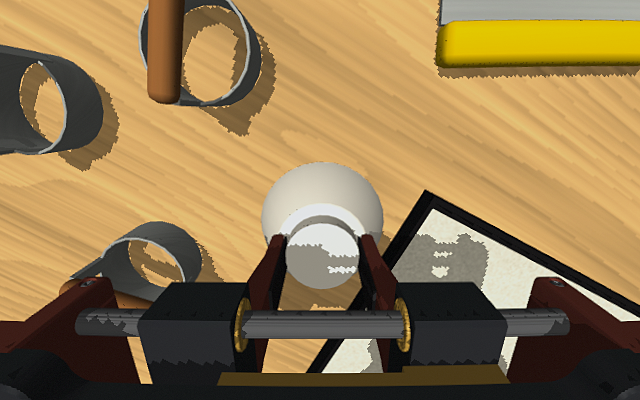

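Run:
```python
from h import *
p=manip.state()["ee_pos"]
manip.line_to([p[0],p[1],.20],velocity=.2); st("lift")
b=box(-.08,0); print(b)
manip.reach([*b,.24],list(best([*b,.24],YAW+np.pi/2))); st("over")
w=viewer.capture("wrist");cv2.imwrite("pics/wrist3.png",w["color"][:,:,::-1])
pts=[[*box(x,y),.05] for x,y in [(-.155,-.09),(-.155,.09),(.155,-.09),(.155,.09),(-.145,-.08),(-.015,-.08),(-.015,.08),(-.145,.08)]]
print(cv2.projectPoints(np.array(pts),cv2.Rodrigues(w["R"])[0],w["t"],w["camera_matrix"],w["distortion"])[0][:,0])
```

```text
lift t=8.7 p [ 0.4476 -0.4142  0.1986] gap 0.0452 F [-0.4  0.4 -2.9]
[0.4342 0.2916]
over t=11.2 p [0.435  0.2906 0.2398] gap 0.0450 F [-0.3 -0.5 -2.7]
[[389.2532 237.5556]
 [254.2488 237.8462]
 [409.2864 -40.9742]
 [232.6329 -40.4251]
 [382.2652 230.6896]
 [389.1914 129.3509]
 [253.6818 129.6924]
 [261.1904 230.953 ]]
```

View pics/wrist3.png

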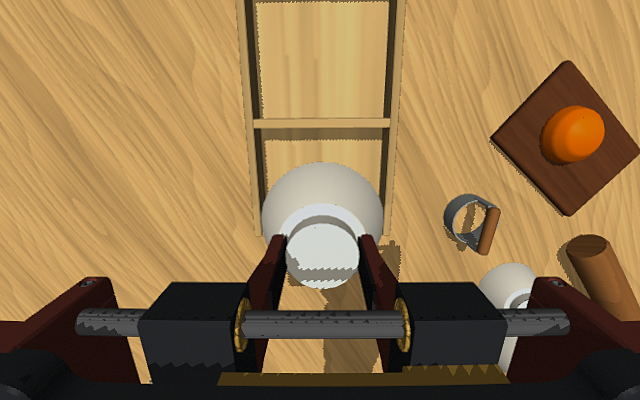

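Run:
```python
import cv2
from h import crop
crop(cv2.imread("pics/wrist3.png")[:,:,::-1],"pics/w3c.png",225,90,190,150,4)
```

```text
(no output)
```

View pics/w3c.png

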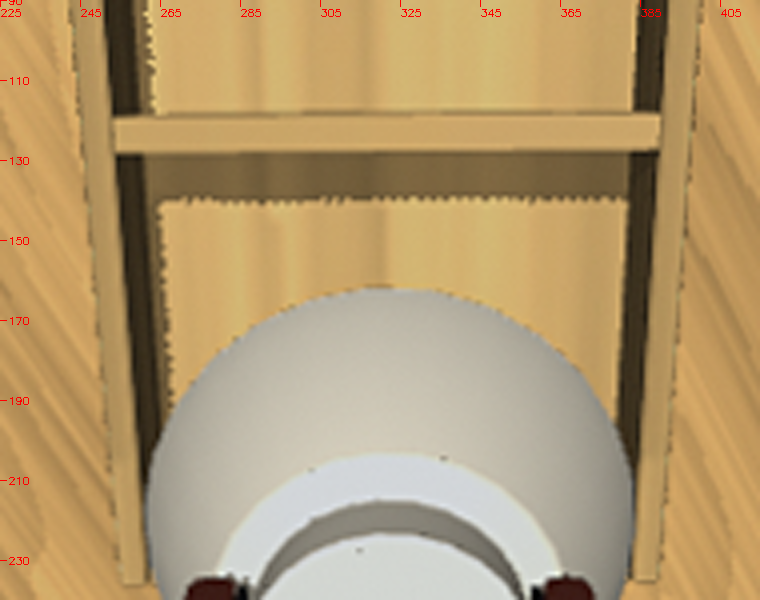

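Run:
```python
from h import *
c=viewer.capture("wrist")
uv=[(255.5,235.8),(388.8,235.3),(254,127.8),(390.3,127.3)]
loc=np.array([(-.155,.09),(-.155,-.09),(-.015,.08),(-.015,-.08)])
P=np.array([onz(c,u,.05)[:2] for u in uv])
def f(v):
    k,s=np.cos(v[2]),np.sin(v[2]);return (v[:2]+loc@np.array([[k,s],[-s,k]])-P).ravel()
r=least_squares(f,[*BOX,YAW]);print(r.x,np.degrees(r.x[2]),r.fun*1000)
```

```text
[0.4759 0.3631 1.0508] 60.205488462947116 [-1.1959  0.3633  1.0319 -1.2763  0.4005  0.3832 -0.2365  0.5297]
```

```bash
sed -i 's/^BOX=.*/BOX=np.array([.4759,.3631]);YAW=np.radians(60.2)/' h.py
cat >> h.py <<'E'
def place(k,zg=.0621):
    b=box(-.08,0); zt=zg+.008+.018*k
    p=manip.state()["ee_pos"]
    q=best([*b,zt+.05],YAW+np.pi/2)
    manip.reach([*b,max(.20,zt+.05)],list(q))
    manip.line_to([*b,zt+.006],velocity=.12); st("near")
    hit=manip.line_to([*b,zt-.002],velocity=.02,until_force=4); st(f"hit {hit} want {zt:.4f}")
    manip.move_gripper(.088); st("open")
    p=manip.state()["ee_pos"]
    manip.line_to([*b,p[2]+.10],velocity=.25)
E
python3 - <<'E'
from h import *
place(0); st()
for n in ["wrist","side","scene"]:
    c=viewer.capture(n); cv2.imwrite(f"pics/{n}4.png",c["color"][:,:,::-1])
E
```

```text
near t=12.7 p [0.4366 0.2941 0.0768] gap 0.0450 F [ 0.2  1.  -3.1]
hit True want 0.0701 t=13.1 p [0.4366 0.2939 0.0699] gap 0.0452 F [-0.2 -0.6  4.9]
open t=13.9 p [0.4359 0.2932 0.0691] gap 0.0877 F [-0.7 -0.6  0. ]
 t=14.5 p [0.4363 0.2935 0.1695] gap 0.0878 F [-0.3  0.3 -0.7]
```

View pics/wrist4.png

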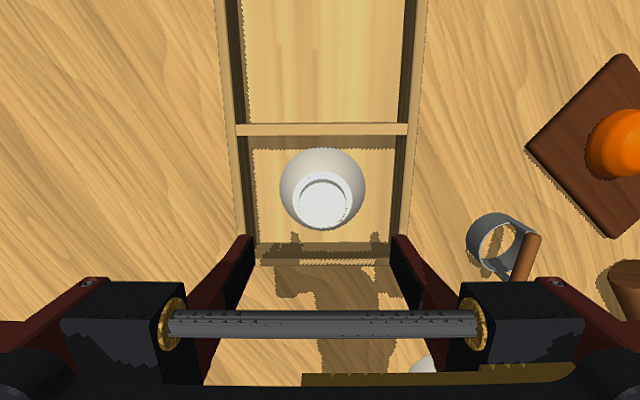

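View pics/scene4.png

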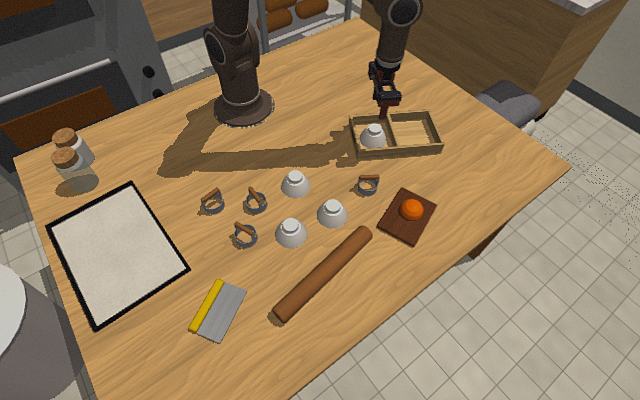

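Run:
```python
from h import *
p=[.601,-.0265,.2]
manip.reach(p,list(best(p,np.radians(120)))); st()
c=viewer.capture("wrist"); cv2.imwrite("pics/wrist5.png",c["color"][:,:,::-1])
s=viewer.capture("scene")
for uv in [(278,315),(365,233)]: print("pin",onz(s,uv,.027))
```

```text
t=16.0 p [ 0.6007 -0.0242  0.1999] gap 0.0880 F [-0.3  0.  -0.5]
pin [ 0.778  -0.3425  0.027 ]
pin [0.727  0.0032 0.027 ]
```

View pics/wrist5.png

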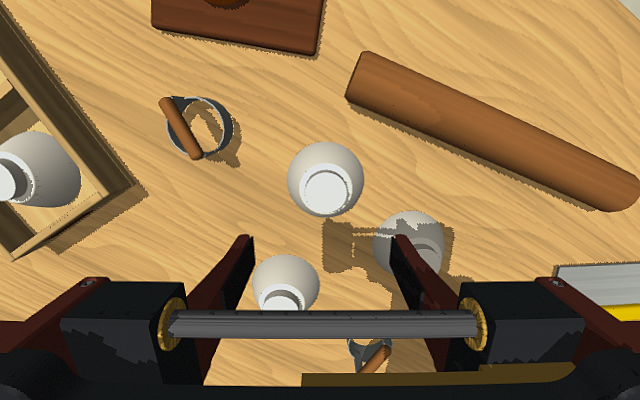

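```bash
cat >> h.py <<'E'
def pick(a,th1,th2):
    manip.reach([*a,.11],list(best([*a,.11],th1)))
    manip.line_to([*a,.062],velocity=.12)
    manip.move_gripper(.03,10); st("sq1")
    manip.move_gripper(.088)
    manip.line_to([*a,.10],velocity=.15)
    manip.reach([*a,.10],list(best([*a,.1],th2)))
    manip.line_to([*a,.062],velocity=.12)
    manip.move_gripper(.03,10); manip.move_gripper(.03,40); s=st("grip")
    p=s["ee_pos"]; manip.line_to([p[0],p[1],.20],velocity=.2); return s
E
python3 - <<'E'
from h import *
c=viewer.capture("wrist")
a=onz(c,(326,191),.058)[:2]
P,Q=onz(c,(164,102),.066),onz(c,(196,155),.066);print("c4",(P+Q)/2,np.linalg.norm(P-Q),np.degrees(np.arctan2(*(P-Q)[1::-1]))%180)
print(a)
s=pick(a,np.radians(120),np.radians(30))
w=viewer.capture("wrist");cv2.imwrite("pics/wrist6.png",w["color"][:,:,::-1])
E
```

```text
c4 [0.5896 0.1329 0.066 ] 0.057106570499063 55.82948026911541
[ 0.6053 -0.0256]
sq1 t=17.9 p [ 0.6053 -0.0254  0.062 ] gap 0.0457 F [-0.8  0.   2.1]
grip t=21.7 p [ 0.6054 -0.0257  0.0621] gap 0.0451 F [-0.4 -0.5  2.8]
```

View pics/wrist6.png

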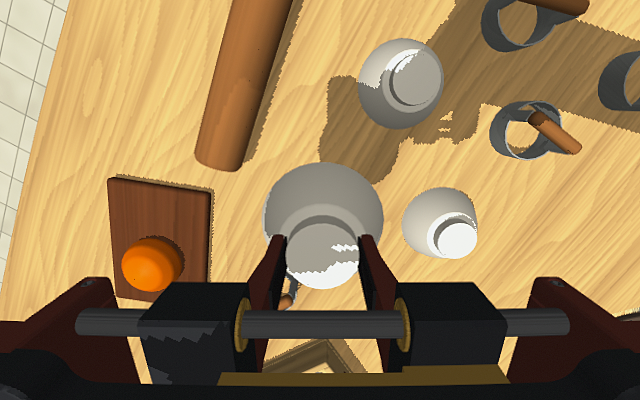

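Run:
```python
from h import *
b=box(-.08,0); manip.reach([*b,.21],list(best([*b,.21],YAW+np.pi/2))); st()
w=viewer.capture("wrist");s=viewer.capture("side")["color"]
crop(s,"pics/side7.png",190,150,260,190,3)
```

```text
t=23.9 p [0.4369 0.2926 0.2096] gap 0.0449 F [-0.7  1.1 -2.1]
```

View pics/side7.png

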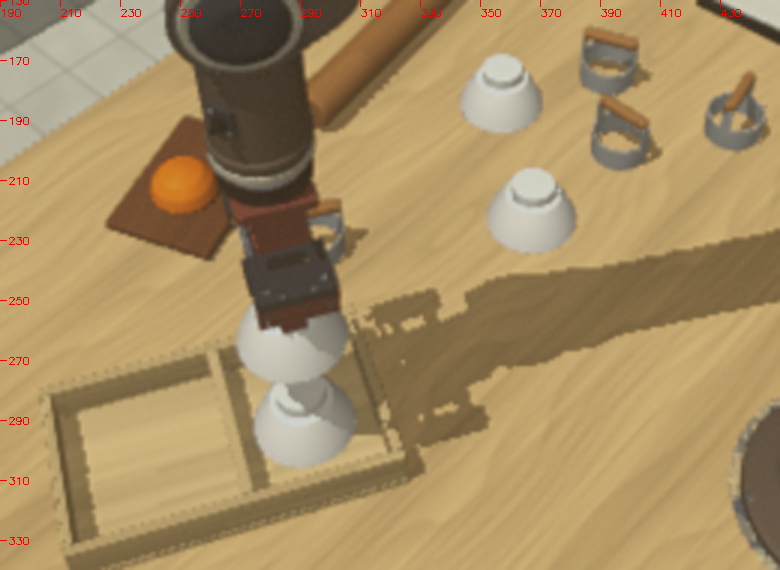

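Box bowl centred in the small compartment around (290,295), side view. The carried bowl is above it, and nothing else has moved. I'll place it.

Run:
```python
from h import *
place(1)
p=[.4421-.001,-.0553,.2]
manip.reach(p,list(best(p,np.radians(120)))); st()
c=viewer.capture("wrist"); cv2.imwrite("pics/wrist8.png",c["color"][:,:,::-1])
crop(viewer.capture("side")["color"],"pics/side8.png",190,150,260,190,3)
```

```text
near t=25.3 p [0.4365 0.2941 0.0947] gap 0.0448 F [ 0.   0.3 -2.6]
hit True want 0.0881 t=25.7 p [0.4365 0.294  0.0879] gap 0.0448 F [ 0.2 -0.6  4.5]
open t=26.5 p [0.4358 0.2932 0.087 ] gap 0.0877 F [-0.6  0.4 -0.2]
 t=28.4 p [ 0.4414 -0.054   0.1998] gap 0.0880 F [-0.2  0.2 -0.5]
```

View pics/wrist8.png

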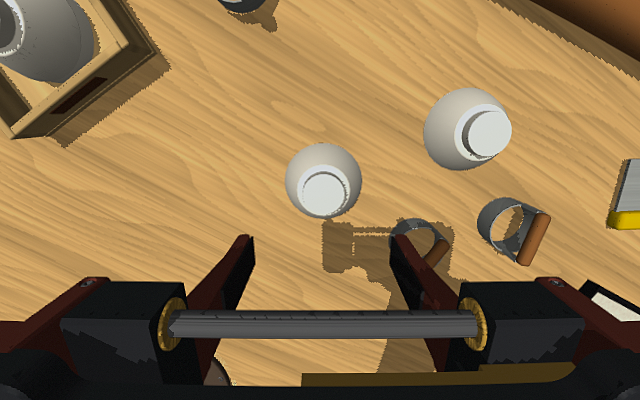

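View pics/side8.png

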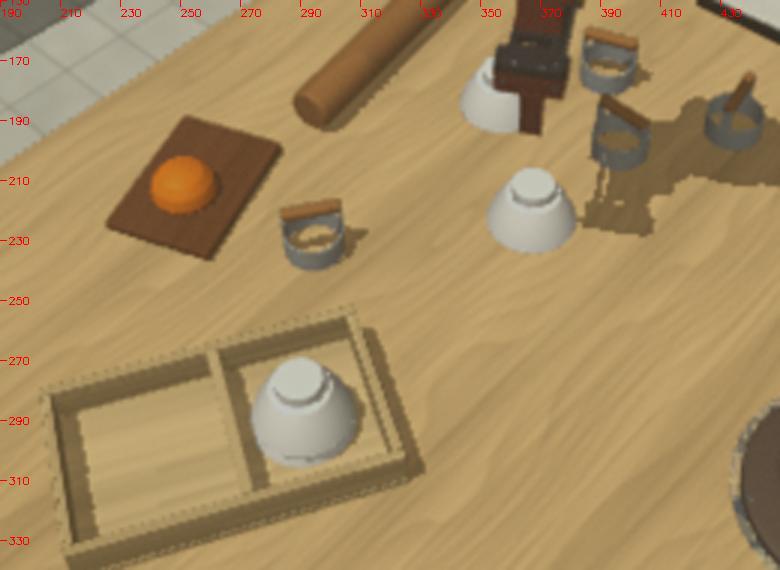

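Nested well. The next bowl's foot is at (324,194) in the wrist view.

Run:
```python
from h import *
c=viewer.capture("wrist")
a=onz(c,(324,194),.058)[:2]
P,Q=onz(c,(544,217),.066),onz(c,(523,262),.066);print("c3",(P+Q)/2,np.linalg.norm(P-Q))
print(a, "b",onz(c,(490,134),.058))
s=pick(a,np.radians(120),np.radians(30))
b=box(-.08,0); manip.reach([*b,.21],list(best([*b,.21],YAW+np.pi/2))); st()
w=viewer.capture("wrist");cv2.imwrite("pics/wrist9.png",w["color"][:,:,::-1])
crop(viewer.capture("side")["color"],"pics/side9.png",190,150,260,190,3)
```

```text
c3 [ 0.5166 -0.2872  0.066 ] 0.05726154706243278
[ 0.4421 -0.0551] b [ 0.5834 -0.1703  0.058 ]
sq1 t=30.3 p [ 0.4422 -0.0553  0.062 ] gap 0.0455 F [-0.2 -1.7  0. ]
grip t=34.1 p [ 0.4423 -0.0551  0.0621] gap 0.0446 F [0.1 0.8 1.4]
 t=36.3 p [0.4365 0.2925 0.2092] gap 0.0450 F [ 0.7  0.1 -2.9]
```

View pics/side9.png

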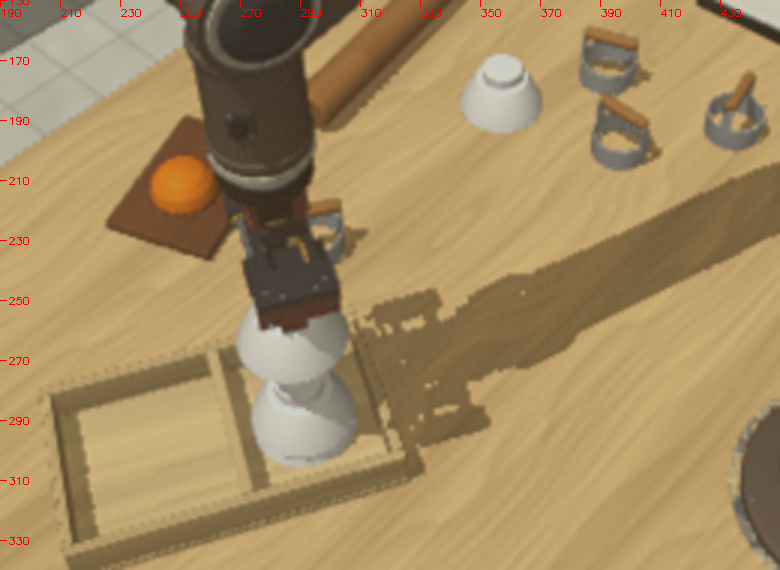

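View pics/wrist9.png

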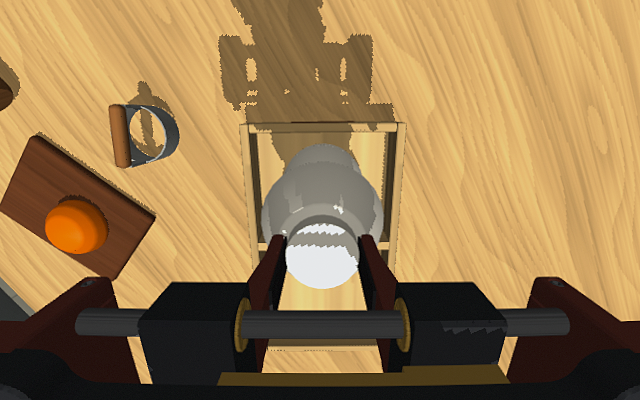

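The stack is in place under the held bowl. I'll set it down.

Run:
```python
from h import *
place(2)
p=[.5825,-.1704,.2]
manip.reach(p,list(best(p,np.radians(120)))); st()
c=viewer.capture("wrist"); cv2.imwrite("pics/wrist10.png",c["color"][:,:,::-1])
crop(viewer.capture("side")["color"],"pics/side10.png",190,150,260,190,3)
```

```text
near t=37.5 p [0.4363 0.2942 0.1127] gap 0.0451 F [ 0.6  0.7 -2.7]
hit True want 0.1061 t=37.9 p [0.4365 0.2939 0.1058] gap 0.0449 F [-0.1 -0.8  5. ]
open t=38.7 p [0.4359 0.2932 0.105 ] gap 0.0876 F [-0.4 -0.  -1.3]
 t=41.0 p [ 0.5827 -0.1685  0.2003] gap 0.0877 F [ 1.1 -0.4 -0.1]
```

View pics/wrist10.png

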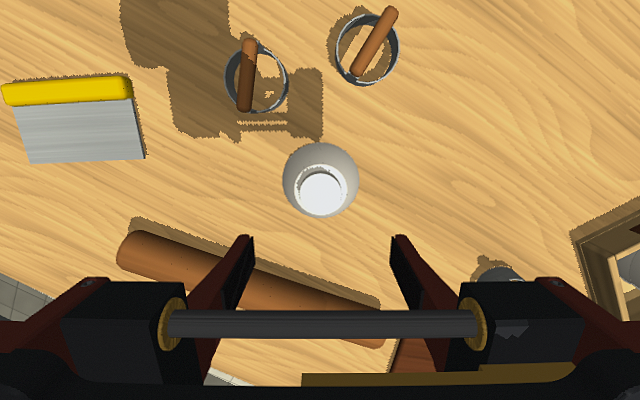

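View pics/side10.png

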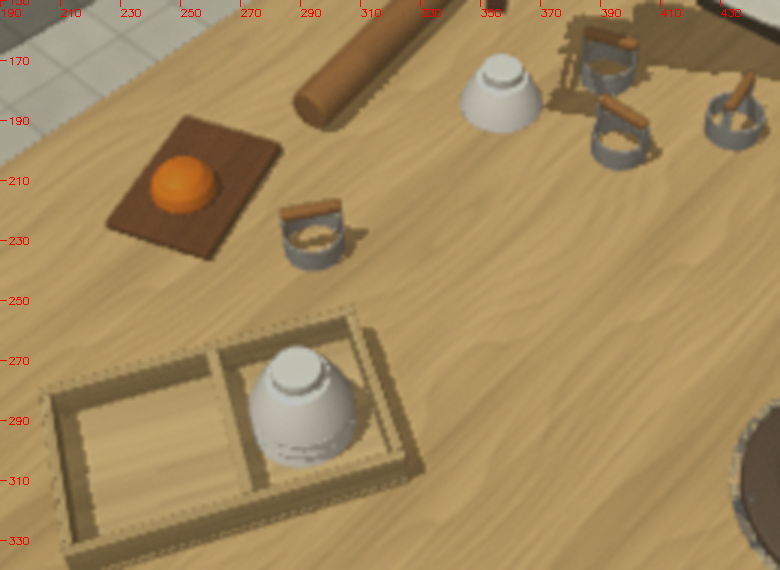

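Run:
```python
from h import *
c=viewer.capture("wrist")
a=onz(c,(321,195),.058)[:2];print(a)
for A,B in [((249,43),(244,108)),((390,12),(359,71))]:
    P,Q=onz(c,A,.066),onz(c,B,.066);print((P+Q)/2,np.linalg.norm(P-Q),np.degrees(np.arctan2(*(P-Q)[1::-1]))%180)
s=pick(a,np.radians(120),np.radians(30))
b=box(-.08,0); manip.reach([*b,.21],list(best([*b,.21],YAW+np.pi/2))); st()
w=viewer.capture("wrist");cv2.imwrite("pics/wrist11.png",w["color"][:,:,::-1])
crop(viewer.capture("side")["color"],"pics/side11.png",190,150,260,190,3)
```

```text
[ 0.584  -0.1684]
[ 0.5167 -0.2882  0.066 ] 0.05733399556282565 21.157564064872446
[ 0.4323 -0.2004  0.066 ] 0.055176566877168425 2.2331610268044244
sq1 t=42.9 p [ 0.5841 -0.1685  0.0621] gap 0.0458 F [ 1.5 -0.5  1.6]
grip t=46.8 p [ 0.5841 -0.1684  0.0621] gap 0.0449 F [-0.7 -1.1  2.6]
 t=49.4 p [0.437  0.2927 0.2097] gap 0.0450 F [ 0.  -0.1 -1.9]
```

View pics/side11.png

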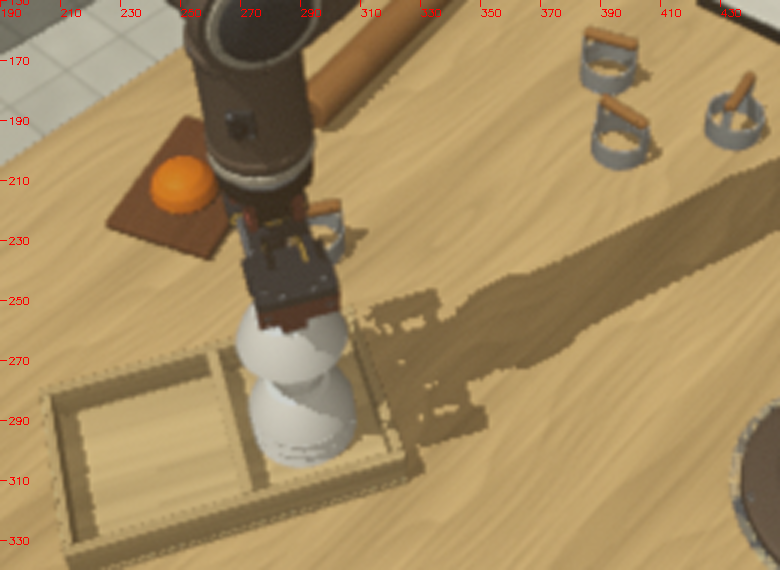

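View pics/wrist11.png

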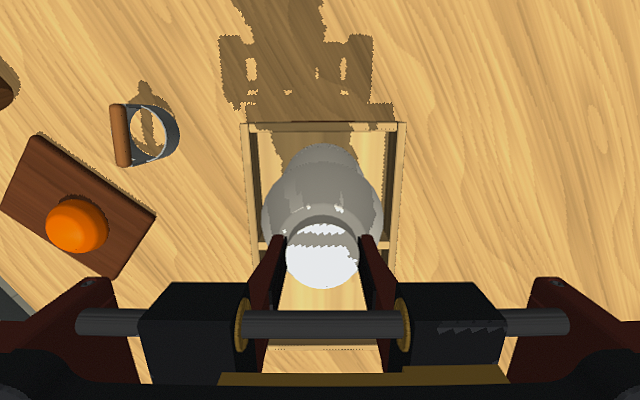

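Aligned again; I'll place bowl 4, then go on to cutter 4.

Run:
```python
from h import *
place(3)
crop(viewer.capture("side")["color"],"pics/side12.png",190,150,260,190,3)
p=[.5896,.1329,.2]
manip.reach(p,list(best(p,np.radians(55.8+90)))); st()
c=viewer.capture("wrist"); cv2.imwrite("pics/wrist12.png",c["color"][:,:,::-1])
```

```text
near t=50.5 p [0.4362 0.2942 0.1306] gap 0.0449 F [ 0.4 -0.1 -2.2]
hit True want 0.1241 t=50.9 p [0.4365 0.2939 0.1238] gap 0.0449 F [0.  0.  3.5]
open t=51.7 p [0.4359 0.2932 0.1229] gap 0.0879 F [-0.5 -0.7  0.6]
 t=53.2 p [0.5883 0.1349 0.2001] gap 0.0877 F [-0.5  0.   0.5]
```

View pics/wrist12.png

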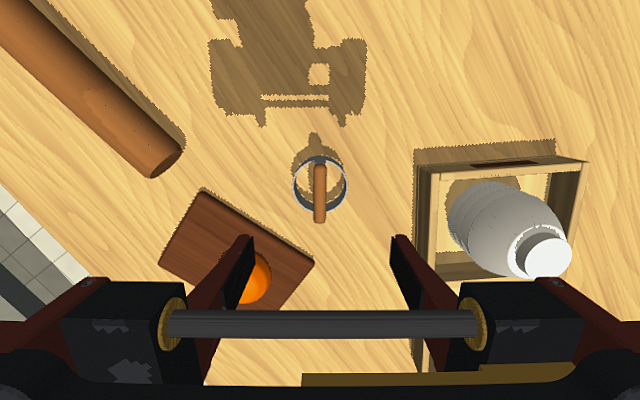

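View pics/side12.png

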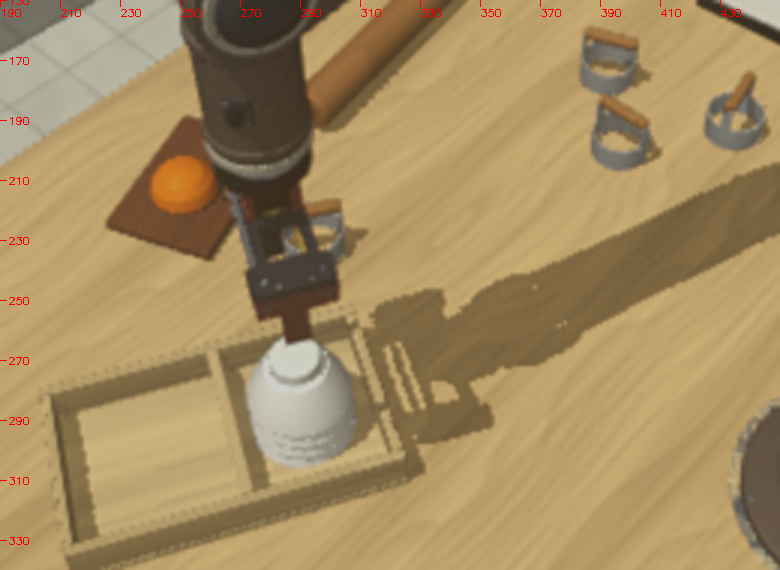

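```bash
cat >> h.py <<'E'
SL=[(.105,-.038),(.105,.038),(.035,-.038),(.035,.038)]
def cut(a,ang,k,nxt=None):
    th=ang+np.pi/2
    q=list(best([*a,.12],th)); manip.reach([*a,.12],q)
    manip.move_gripper(.05)
    manip.line_to([*a,.061],velocity=.12)
    manip.move_gripper(.0,30); st("grip")
    manip.line_to([*a,.25],velocity=.3)
    b=box(*SL[k]); manip.reach([*b,.25],list(best([*b,.25],YAW+np.pi/2)))
    manip.line_to([*b,.10],velocity=.2)
    hit=manip.line_to([*b,.073],velocity=.05,until_force=6); st(f"hit {hit}")
    manip.move_gripper(.035)
    manip.line_to([*b,.22],velocity=.25); st("up")
E
python3 - <<'E'
from h import *
c=viewer.capture("wrist")
P,Q=onz(c,(320,165),.066),onz(c,(320,222),.066);m=(P+Q)/2;an=np.arctan2(*(P-Q)[1::-1]);print(m,np.linalg.norm(P-Q),np.degrees(an)%180)
cut(m[:2],an,0)
c=viewer.capture("wrist"); cv2.imwrite("pics/wrist13.png",c["color"][:,:,::-1])
p=[.5166,-.2885,.2]
manip.reach(p,list(best(p,np.radians(21.3+90)))); st()
c=viewer.capture("wrist"); cv2.imwrite("pics/wrist14.png",c["color"][:,:,::-1])
crop(viewer.capture("side")["color"],"pics/side14.png",190,150,260,190,3)
E
```

```text
[0.5886 0.1336 0.066 ] 0.06275251427089498 55.876155533001494
grip t=55.7 p [0.5887 0.1335 0.0611] gap 0.0139 F [ 0.3  0.4 -0.1]
hit False t=59.2 p [0.561  0.4355 0.073 ] gap 0.0138 F [ 0.4  0.3 -0.7]
up t=60.5 p [0.5609 0.4347 0.2185] gap 0.0349 F [-0.2  0.2 -1.1]
 t=63.1 p [ 0.5172 -0.2875  0.2002] gap 0.0350 F [ 0.5 -1.   0.5]
```

View pics/wrist14.png

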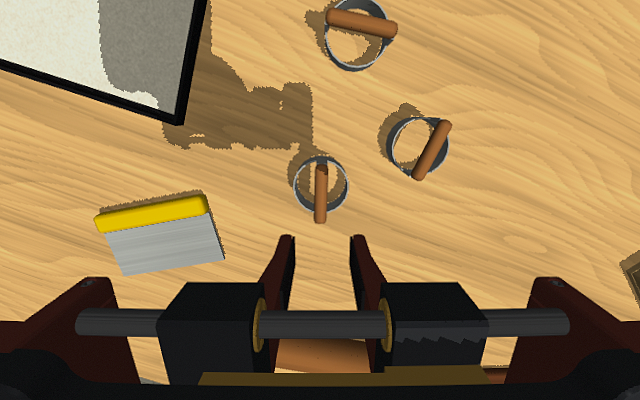

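View pics/side14.png

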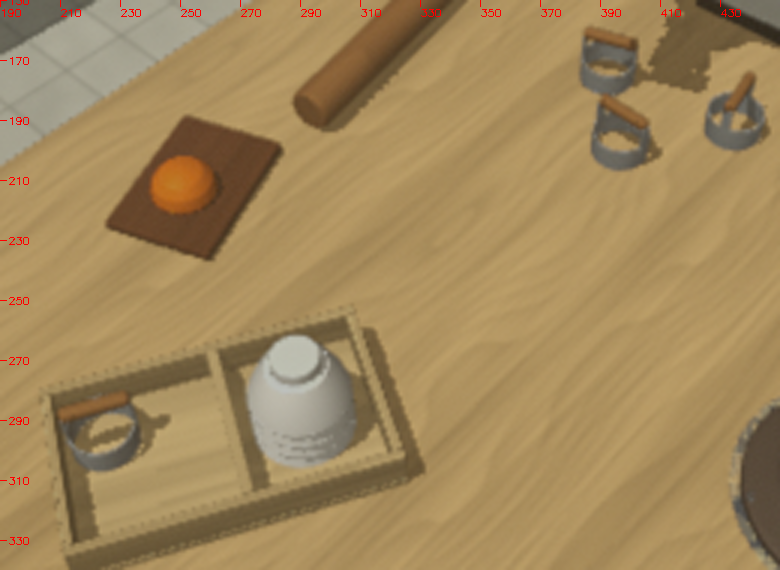

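Run:
```python
from h import *
c=viewer.capture("wrist")
for i,(A,B) in enumerate([((321,165),(320,222)),((446,123),(418,178)),((331,15),(394,31))]):
    P,Q=onz(c,A,.066),onz(c,B,.066);m=(P+Q)/2;an=np.arctan2(*(P-Q)[1::-1]);print(m,np.linalg.norm(P-Q),np.degrees(an)%180)
    if i==0: m0,a0=m,an
cut(m0[:2],a0,1)
p=[.4315,-.2004,.2]
manip.reach(p,list(best(p,np.radians(1.8+90)))); st()
c=viewer.capture("wrist"); cv2.imwrite("pics/wrist15.png",c["color"][:,:,::-1])
crop(viewer.capture("side")["color"],"pics/side15.png",190,150,260,190,3)
```

```text
[ 0.5156 -0.2892  0.066 ] 0.06266577375276262 20.306472121693588
[ 0.4322 -0.2009  0.066 ] 0.05974714106912833 179.58063727939862
[ 0.3531 -0.3119  0.066 ] 0.058215424811618656 99.002075682571
grip t=65.5 p [ 0.5157 -0.2893  0.0611] gap 0.0136 F [-0.2 -0.8  0.1]
hit False t=70.5 p [0.495  0.4732 0.0729] gap 0.0140 F [ 0.8  0.7 -0.6]
up t=71.8 p [0.495  0.4724 0.2186] gap 0.0350 F [-0.9  1.3 -0.9]
 t=74.2 p [ 0.4321 -0.1997  0.2002] gap 0.0350 F [ 0.2  0.2 -0. ]
```

View pics/wrist15.png

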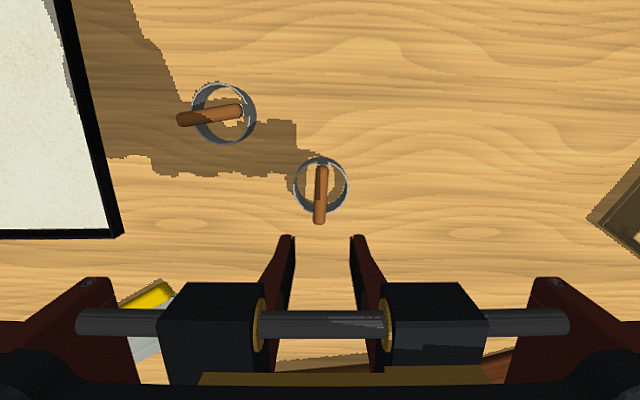

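View pics/side15.png

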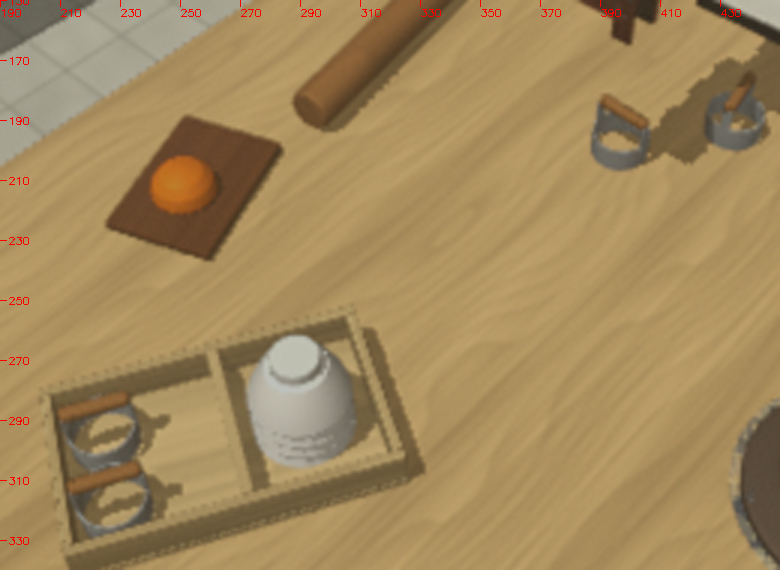

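Run:
```python
from h import *
c=viewer.capture("wrist")
for i,(A,B) in enumerate([((322,166),(319,223)),((180,120),(238,109))]):
    P,Q=onz(c,A,.066),onz(c,B,.066);m=(P+Q)/2;an=np.arctan2(*(P-Q)[1::-1]);print(m,np.linalg.norm(P-Q),np.degrees(an)%180)
    if i==0: m0,a0=m,an
cut(m0[:2],a0,2)
p=[.3535,-.3125,.2]
manip.reach(p,list(best(p,np.radians(100+90)))); st()
c=viewer.capture("wrist"); cv2.imwrite("pics/wrist16.png",c["color"][:,:,::-1])
crop(viewer.capture("side")["color"],"pics/side16.png",190,150,260,190,3)
```

```text
[ 0.431  -0.2008  0.066 ] 0.06288246170982184 178.8758073059456
[ 0.3522 -0.3122  0.066 ] 0.05916729424875561 101.42314971245968
grip t=76.6 p [ 0.431  -0.2009  0.0611] gap 0.0138 F [-0.6 -0.9  0.3]
hit False t=81.0 p [0.5262 0.3747 0.0729] gap 0.0138 F [ 0.6  0.3 -1.3]
up t=82.3 p [0.5259 0.3739 0.2187] gap 0.0348 F [ 1.4 -0.2 -0.3]
 t=84.8 p [ 0.3543 -0.3118  0.2   ] gap 0.0352 F [ 0.  -0.6  0.4]
```

View pics/wrist16.png

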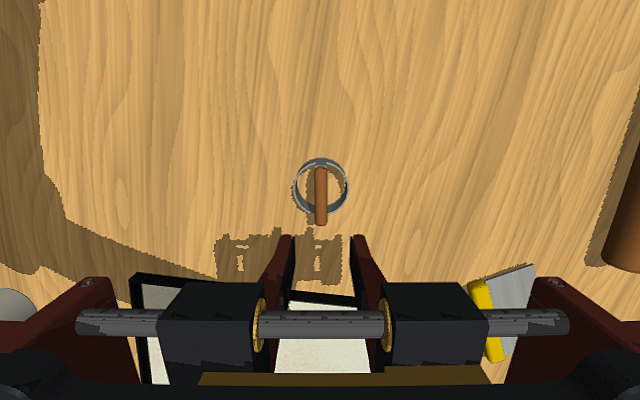

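View pics/side16.png

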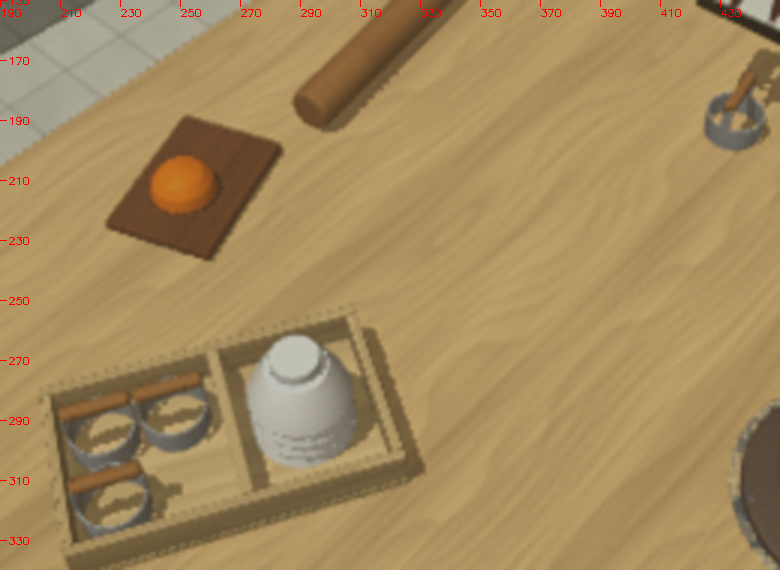

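Three cutters are in and the stack is intact. The last cutter's bar runs from (321,167) to (321,224) in the wrist view.

Run:
```python
from h import *
c=viewer.capture("wrist")
P,Q=onz(c,(321,166),.066),onz(c,(321,224),.066);m=(P+Q)/2;an=np.arctan2(*(P-Q)[1::-1]);print(m,np.linalg.norm(P-Q),np.degrees(an)%180)
cut(m[:2],an,3)
p=[*box(-.11,0),.30]
manip.reach(p,list(best(p,YAW+np.pi/2))); manip.hold(.5); st()
c=viewer.capture("wrist"); cv2.imwrite("pics/wrist17.png",c["color"][:,:,::-1])
cv2.imwrite("pics/side17.png",viewer.capture("side")["color"][:,:,::-1])
cv2.imwrite("pics/scene17.png",viewer.capture("scene")["color"][:,:,::-1])
print(cv2.projectPoints(np.array([[*box(-.08,0),.120]]),cv2.Rodrigues(c["R"])[0],c["t"],c["camera_matrix"],c["distortion"])[0])
```

```text
[ 0.3527 -0.3114  0.066 ] 0.063950915357485 100.01419784673527
grip t=87.2 p [ 0.3527 -0.3115  0.0611] gap 0.0137 F [-0.7  0.1  1.9]
hit False t=92.1 p [0.4602 0.4125 0.0729] gap 0.0135 F [-0.4 -0.6 -1.2]
up t=93.4 p [0.4601 0.4116 0.2188] gap 0.0354 F [-0.7 -0.  -0.1]
 t=94.6 p [0.4212 0.268  0.2998] gap 0.0350 F [-0.4 -0.2  0.2]
[[[321.1879 208.2109]]]
```

View pics/wrist17.png

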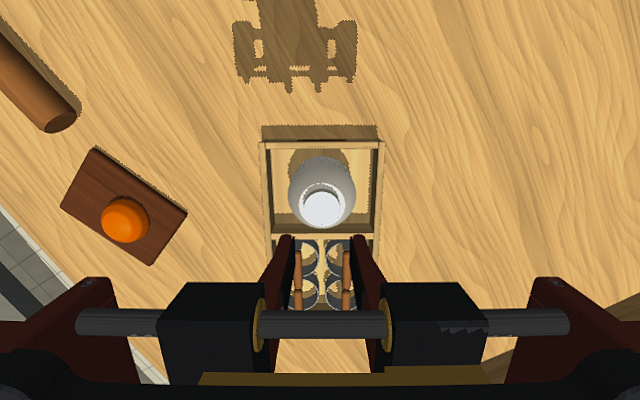

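View pics/side17.png

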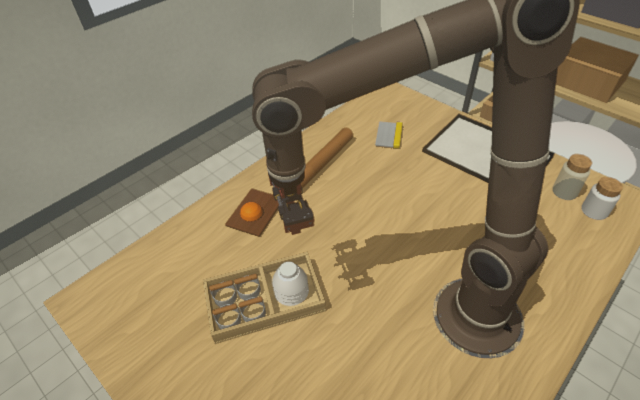

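View pics/scene17.png

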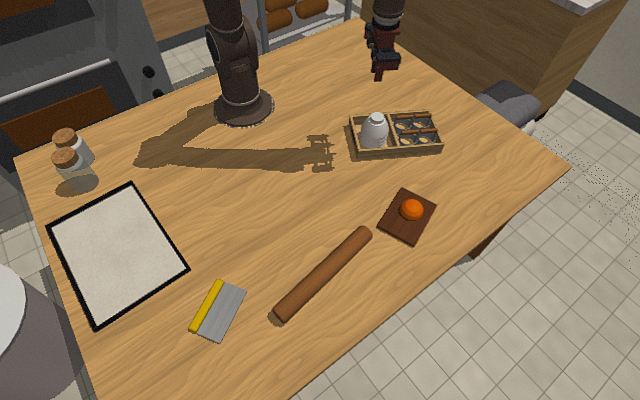

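Run:
```python
from h import *
w=viewer.capture("side")["color"]
crop(w,"pics/side18.png",195,245,150,105,5)
```

```text
(no output)
```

View pics/side18.png

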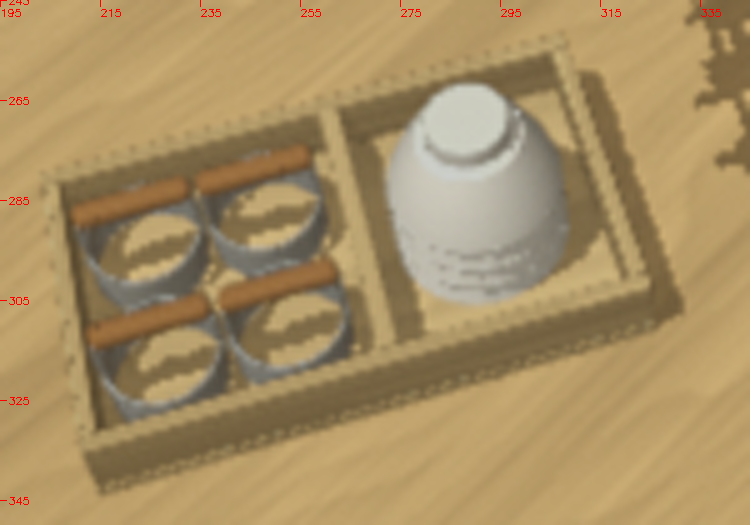

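The four bowls are evenly nested and upright, with the top foot near (287,268). All four cutters stand in the large compartment, so I'm handing in.

Run:
```python
from h import *
print(ticket.job_done()); st()
```

```text
the job is handed in; nothing more can be done
None
the job is handed in; nothing more can be done
```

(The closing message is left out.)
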